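# Sort washed canisters down the drainer's sizing run

## Robot

A 6-joint arm with a two-finger parallel gripper is mounted at the origin on the work surface. World frame = base frame: x ahead of the robot, y to its left, z up, the work surface at z = 0. Lengths are in mm, angles in rad, forces in N, time in s.
With the tool pointing down it reaches from about 275 to 750 mm from the base axis. Payload 10.2 kg.
Tool frame: the origin (TCP) lies on the centre line of the jaws, within the pads' length; the fingertips stand 22 mm ahead of it and the grasp point (between the pads) lies 3 mm ahead of it; z points along the fingers, y is the direction in which the jaws open and shut (so a half turn about z gives the same grasp; the last joint's range is limited). The gripper opens to 85 mm and grips with 20 to 120 N. Pads are 22 mm wide; open, the fingers measure 114 mm over their backs; the gripper's body (76 mm by 85 mm) begins 54 mm behind the grasp point. The pads swing forward as they close: fully open they stand 13 mm farther back than shut.
Start: joints at [1.007, 0.313, 1.498, -0, 1.331, -0.223], TCP at [175.49, 494.808, 253.294] pointing down, gripper open.
Joint ranges: [-2.94, 2.94], [-0.97, 2.17], [0.19, 2.56], [-1.23, 4.37], [0.02, 3.11], [-2.88, 2.88]. Speed limits (rad/s): [2.39, 2.39, 3.01, 3.14, 3.14, 3.14].

## Interface

Orientations are given as a rotation vector (axis times angle).
In Python, from station import * gives the robot as it stands. The module is installed in compiled form; this text tells all that it offers.
- The arm moves only by the tool jog_arm, never from a script. Its argument "targets" is a list of rows, each a list of 7 numbers: the shift along the world's x, y, z in units of 30 mm (1.0 is 30 mm), then the turn, a rotation vector about the world's x, y, z in units of 6 degrees (1.0 is 6 degrees), then the opening in per cent of the stroke, from 0 (shut) to 100 (fully open). A call has 1 to 12 rows; each row shifts and turns the commanded pose from where the row before left it; what a row does not reach is not made up. A row lasts 1/12 s, in which the tool goes at most 41.7 mm and 7.16 degrees, less where a joint would pass 70% of its speed; a pose out of reach is approached as far as the arm can. A call is refused whole if a number of a shift passes 1 or a number of a turn 1, either way. A call with a gripper value outside its range is refused whole. The fingers move at their own pace and stop on an object; "force" is the grip in N (left out, the last holds). Time passes only in rows, so rows that do not move let the fingers close. It gives the time, the measured TCP pose, the force and the opening at its end, in the units of the state.
- sense(): the state, without advancing time (a new reading comes with each control period).
- get_image(name): name is "scene" or "top" or "wrist"; returns a dict with "frame" (420x560x3 uint8, red, green, blue), "camera_matrix" (3x3 intrinsics, pixels), "eye" and "orientation" of the camera in the world; the wrist camera has in their place "tool_from_camera" (4x4, takes a point from camera to tool coordinates, whose origin is the TCP and whose axes are the flange's). Camera axes: x right, y up, looking along -z (the intrinsics and any distortion apply to the point x, -y, -z); pixel columns grow to the right and rows downward; lengths in mm; the calibration is good to about 2 mm. A picture is of the moment at which its call begins: read the wrist's pose just before it. There is no depth.
- sign_off(): hands the job in, once; it reports no verdict.
The state is a dict: "t": time; "q": joint angles; "joint_velocities": joint speeds; "joint_torque": joint torques, N m; "tcp_pos": TCP position; "eef_rot": TCP orientation; "force": force on the tool from outside, world axes, zero at the start; "torque": the same for the moment, N m; "opening": opening from 0.0 (shut) to 1.0 (fully open).
Only numpy, scipy, OpenCV 4.12 (cv2) and the standard library are available. Lean on these libraries where they do the work, as an engineer would, in place of code of your own. Each camera call takes 0.05 s, during which the arm holds its last target.

## Task

The saucepan's handle is sticking out over the canister run of the white drainer: swing it round until the whole handle is clear of the run, with the pan staying seated on its spot. Then, one canister at a time, lay each of the two steel canisters crosswise at the top of the run and let it roll down by itself into the well that fits its length; do not handle a canister over or in the wells. Leave the ramekins, the red lid and the soap dish where they are.

Things in the scene. Friction and masses are not known exactly. Their poses are not given: they have to be found in the camera images.
- insert: White plastic drainer insert, fixed in a sink bowl. Origin on the centre line of the run, at the height of its flat deck (z 0 = work surface). +y: the way the run goes down; +x: across the run to the deck with the saucepan. The run slopes 12 degrees, is 326 mm long down the slope, 150 mm wide (x -75 to +75), its upper end at y -100, z 80; an end stop 45 mm high at the foot.
- run_head (a point): Where the middle of a canister is when it lies crosswise on the head of the run, 45 mm down from the upper end, 28 mm off the surface; insert frame (0, -50, 98) mm, axes as the insert's. The head is the first 130 mm of slope: open for 65 mm, then 12 mm kerbs flare in from 136 to 114 mm apart and go on to the foot. Canisters roll off freely.
- well_narrow (a point): Where the middle of the short canister is when lodged in the narrow well, at its lower wall; insert frame (0, 67, 10) mm, axes as the insert's. The well is 84 mm across the run, 130 to 206 mm down the slope, 62 mm deep, with a 15 mm ledge inside the kerb at either side, on which the long canister rolls over it, full or empty.
- well_wide (a point): Where the middle of the long canister is when lodged in the wide well, at its lower wall; insert frame (0, 177, -14) mm, axes as the insert's. The well is 114 mm across the run, 240 to 318 mm down the slope, 62 mm deep, and ends at the end stop.
- pan_seat (a point): Middle of the pan's place on the deck, a ring of eight nubs 8 mm high, at deck height; insert frame (165, 60, 0) mm. The pan can turn in it with about 4 mm play.
- pan_center (a point): On the steel saucepan's upright axis at the height of its handle, 95 mm above its base. Pan 160 mm wide, 105 mm high, about 0.75 kg, loose. x points along the handle, z up.
- pan_grip (a point): Point in the straight black handle, 170 mm from the pan's axis. The handle is 16 mm wide and 16 mm high, 95 mm up at its centre; it starts at the pan's wall (80 mm) and ends 235 mm from the axis. It passes 10 to 45 mm above the kerbs of the run.
- pan_tip (a point): Outer end of the handle, 235 mm from the pan's axis, 95 mm above the pan's base.
- short_can_mid (a point): Middle of the short plain steel canister: a closed cylinder 56 mm in diameter, 66 mm long, about 0.12 kg, lying; x is its long axis. It rolls when freed.
- long_can_mid (a point): Middle of the long plain steel canister: a closed cylinder 56 mm in diameter, 106 mm long, about 0.18 kg, lying; x is its long axis. It rolls when freed.
- cradle: White plastic cradle plate, 130 x 200 mm, fixed on the steel drainboard; origin at the centre of its underside, x along the canisters. Each canister lies between two ridges (top 11 mm above the worktop, 20 mm either side of the canister's middle); the canister's middle is 32 mm above the worktop, the two lie 100 mm apart in y.
- ramekin_a: Glass ramekin, 76 mm wide, 45 mm high, on the drainer's deck near the upper end; origin under its centre. Bystander.
- ramekin_b: Glass ramekin, 76 mm wide, 45 mm high, on the drainer's deck near the lower end; origin under its centre. Bystander.
- red_lid: Red silicone lid, 150 mm wide, 26 mm high with its knob; origin under its centre. Bystander.
- soap_dish: White plastic soap dish 90 x 130 x 30 mm with a hinged clear flap and a knob on it; origin under its centre. Bystander.
There are look-alikes about, which are no part of the job. Leave any pink look-alike of the part that bears short_can_mid alone.

How it is judged (in metres and radians):
On the way, in this order (a step that is already met when the one before it is completed fails the run):
1. the whole pan handle is clear of the run, pan seated (x of pan_tip in the frame of insert above 0.08 m and horizontal distance between pan_center and pan_seat below 0.015 m and angle between pan_center's own z axis and vertical below 0.06 rad), for 0.2 s.
2. one canister lies crosswise on the head of the run (((x of short_can_mid in the frame of insert between -0.03 and 0.03 m and y of short_can_mid in the frame of insert between -0.1 and -0.005 m and z of short_can_mid in the frame of insert between 0.08 and 0.118 m and angle between the x axis of short_can_mid and the x axis of insert, either way round below 0.3 rad) or (x of long_can_mid in the frame of insert between -0.03 and 0.03 m and y of long_can_mid in the frame of insert between -0.1 and -0.005 m and z of long_can_mid in the frame of insert between 0.08 and 0.118 m and angle between the x axis of long_can_mid and the x axis of insert, either way round below 0.3 rad))), for 0.1 s.
3. that canister has rolled down and lodged in the well of its size (((x of short_can_mid in the frame of well_narrow between -0.014 and 0.014 m and y of short_can_mid in the frame of well_narrow between -0.012 and 0.008 m and z of short_can_mid in the frame of well_narrow between -0.008 and 0.01 m and angle between the x axis of short_can_mid and the x axis of insert, either way round below 0.2 rad) or (x of long_can_mid in the frame of well_wide between -0.014 and 0.014 m and y of long_can_mid in the frame of well_wide between -0.012 and 0.008 m and z of long_can_mid in the frame of well_wide between -0.008 and 0.01 m and angle between the x axis of long_can_mid and the x axis of insert, either way round below 0.2 rad))), for 0.2 s.
4. the other canister lies crosswise on the head of the run ((((x of short_can_mid in the frame of well_narrow between -0.014 and 0.014 m and y of short_can_mid in the frame of well_narrow between -0.012 and 0.008 m and z of short_can_mid in the frame of well_narrow between -0.008 and 0.01 m and angle between the x axis of short_can_mid and the x axis of insert, either way round below 0.2 rad) and (x of long_can_mid in the frame of insert between -0.03 and 0.03 m and y of long_can_mid in the frame of insert between -0.1 and -0.005 m and z of long_can_mid in the frame of insert between 0.08 and 0.118 m and angle between the x axis of long_can_mid and the x axis of insert, either way round below 0.3 rad)) or ((x of long_can_mid in the frame of well_wide between -0.014 and 0.014 m and y of long_can_mid in the frame of well_wide between -0.012 and 0.008 m and z of long_can_mid in the frame of well_wide between -0.008 and 0.01 m and angle between the x axis of long_can_mid and the x axis of insert, either way round below 0.2 rad) and (x of short_can_mid in the frame of insert between -0.03 and 0.03 m and y of short_can_mid in the frame of insert between -0.1 and -0.005 m and z of short_can_mid in the frame of insert between 0.08 and 0.118 m and angle between the x axis of short_can_mid and the x axis of insert, either way round below 0.3 rad)))), for 0.1 s.
At the end, for the whole second after the job is handed in: Both canisters at rest, short in the narrow well and long in the wide one (middle within 8 mm along and up, 14 mm across, axis within 0.2 rad of crosswise); pan upright within 15 mm of its seat, its handle tip at least 5 mm outside the run's edge (insert x > 80 mm) (all of step 1 and x of short_can_mid in the frame of well_narrow between -0.014 and 0.014 m and y of short_can_mid in the frame of well_narrow between -0.012 and 0.008 m and z of short_can_mid in the frame of well_narrow between -0.008 and 0.01 m and angle between the x axis of each of short_can_mid, long_can_mid and the x axis of insert, either way round below 0.2 rad and x of long_can_mid in the frame of well_wide between -0.014 and 0.014 m and y of long_can_mid in the frame of well_wide between -0.012 and 0.008 m and z of long_can_mid in the frame of well_wide between -0.008 and 0.01 m and linear speed of each of short_can, long_can, pan below 0.02 m/s); the robot touches nothing.
It fails at once if a canister is handled over or in the wells ((contact force between the fingers and short_can above 0.5 N and x of short_can_mid in the frame of insert between -0.08 and 0.08 m and y of short_can_mid in the frame of insert between 0.025 and 0.25 m and z of short_can_mid in the frame of insert below 0.1 m) or (contact force between the fingers and long_can above 0.5 N and x of long_can_mid in the frame of insert between -0.08 and 0.08 m and y of long_can_mid in the frame of insert between 0.025 and 0.25 m and z of long_can_mid in the frame of insert below 0.1 m)).
It fails at once if the pan is lifted off its spot or tipped (distance between pan_center and pan_seat above 0.12 m or angle between pan_center's own z axis and vertical above 0.2 rad).
It fails at once if a ramekin, the red lid or the soap dish is moved more than 25 mm (distance of any of ramekin_a, ramekin_b, red_lid, soap_dish from where it was at the start of the episode above 0.025 m).
It also fails if it takes over 72 s, if anything falls off the work surface, if the arm or the gripper's body presses on something with over 40 N, if the wrist force passes 120 N, or if a joint passes its speed limit or range.

## Working session

There is one attempt and no reset: what is moved stays moved. The work goes in short steps, Python scripts to look and compute and a tool call to move; the robot and the scene stay as the last step left them, time stands still between calls to the robot, and variables do not carry over. Pictures are saved under pics/ and viewed, and the job is handed in when it is done.

Besides the shell and the picture viewer there is one more tool, called in YAML: its name, and indented under it one key for each argument. jog_arm: Moves the arm, as the interface text tells. Its arguments: {"type":"object","properties":{"targets":{"type":"array","items":{"type":"array","items":{"type":"number"}}},"force":{"type":"number"}},"required":["targets"]}

```bash
mkdir -p pics
python3 - <<'E'
from station import *
import cv2, numpy as np
s=sense(); print(s)
for n in ("scene","top","wrist"):
    d=get_image(n); cv2.imwrite(f"pics/{n}0.png",d["frame"][:,:,::-1])
    print(n,{k:np.round(v,3).tolist() for k,v in d.items() if k!="frame"})
E
```

```text
{'t': 0.0, 'q': array([ 1.00663793e+00,  3.13416350e-01,  1.49844197e+00, -4.70040963e-05,
        1.33102515e+00, -2.23406848e-01]), 'joint_velocities': array([ 1.53238131e-03, -5.09767703e-05,  1.13956317e-03, -7.33502779e-04,
        1.74105361e-03,  2.79831668e-04]), 'joint_torque': array([-3.68968376e-04, -4.12266648e+01, -2.59742939e+01, -2.21430714e-04,
        4.14602197e-03,  5.69300511e-06]), 'tcp_pos': array([175.34580726, 494.59695791, 252.75044596]), 'eef_rot': array([-5.32571256e-01, -3.09566178e+00,  1.89967272e-03]), 'force': array([ 0.28121893, -0.72372325,  0.63378129]), 'torque': array([-0.015266  , -0.01357475,  0.02647888]), 'opening': 0.9998399142951183}
scene {'camera_matrix': [[404.399, 0.0, 282.605], [0.0, 404.399, 207.673], [0.0, 0.0, 1.0]], 'eye': [1271.152, -561.63, 1105.938], 'orientation': [0.654, 0.37, 1.028]}
top {'camera_matrix': [[531.554, 0.0, 274.622], [0.0, 531.554, 216.944], [0.0, 0.0, 1.0]], 'eye': [382.408, -99.826, 1772.383], 'orientation': [0.037, -0.054, -1.576]}
wrist {'camera_matrix': [[289.368, 0.0, 279.887], [0.0, 289.368, 214.606], [0.0, 0.0, 1.0]], 'tool_from_camera': [[-0.0, 0.956, 0.294, 75.04], [1.0, 0.0, 0.0, 1.077], [0.0, 0.294, -0.956, -121.271], [0.0, 0.0, 0.0, 1.0]]}
```

View pics/scene0.png

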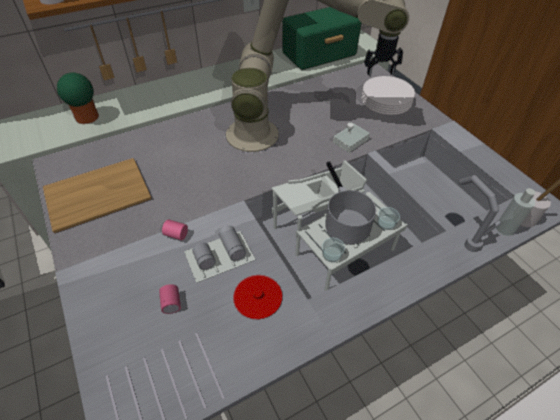

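View pics/top0.png

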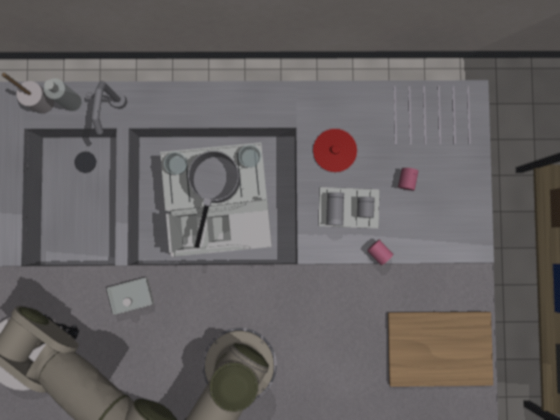

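View pics/wrist0.png

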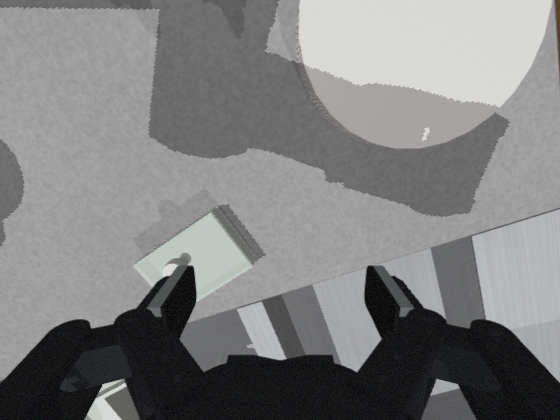

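The top view shows the insert at about px (160–270, 145–255), the pan at (214,177) with its handle pointing to (200,245), and the steel canisters in the cradle at (336,208) and (366,207). The look-alikes are pink at (408,179) and (380,252). I'll zoom in.

```bash
cat > h.py <<'E'
from station import *
import cv2, numpy as np
from scipy.spatial.transform import Rotation as R
def cam(d,s=None):
    K=np.array(d["camera_matrix"])
    if "eye" in d:
        return K,np.array(d["eye"]),R.from_rotvec(d["orientation"]).as_matrix()
    T=np.array(d["tool_from_camera"]);Rt=R.from_rotvec(s["eef_rot"]).as_matrix()
    return K,np.array(s["tcp_pos"])+Rt@T[:3,3],Rt@T[:3,:3]
def ray(c,u,v,z):
    K,e,Rm=c
    p=Rm@np.array([(u-K[0,2])/K[0,0],-(v-K[1,2])/K[1,1],-1.])
    return e+p*(z-e[2])/p[2]
def proj(c,P):
    K,e,Rm=c
    p=Rm.T@(np.array(P)-e); 
    return np.array([K[0,2]+K[0,0]*p[0]/-p[2],K[1,2]-K[1,1]*p[1]/-p[2]])
E
python3 - <<'E'
from h import *
t=cv2.imread("pics/top0.png")
a=cv2.resize(t[130:280,140:300],None,fx=5,fy=5,interpolation=cv2.INTER_CUBIC)[:600*5//4]
cv2.imwrite("pics/z1.png",cv2.resize(t[138:262,148:288],None,fx=4.8,fy=4.8,interpolation=cv2.INTER_CUBIC))
cv2.imwrite("pics/z2.png",cv2.resize(t[160:270,310:430],None,fx=5,fy=5,interpolation=cv2.INTER_CUBIC))
s=cv2.imread("pics/scene0.png")
cv2.imwrite("pics/z3.png",cv2.resize(s[140:290,250:420],None,fx=4,fy=4,interpolation=cv2.INTER_CUBIC))
E
```

```text
(no output)
```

View pics/z1.png

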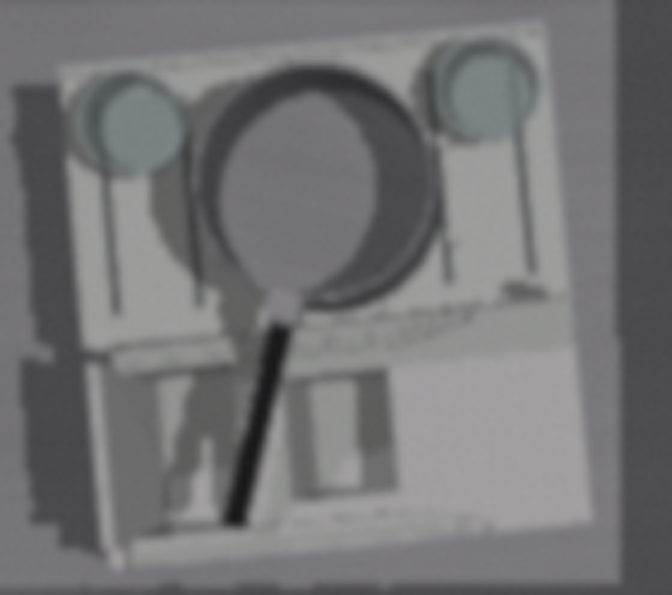

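View pics/z2.png

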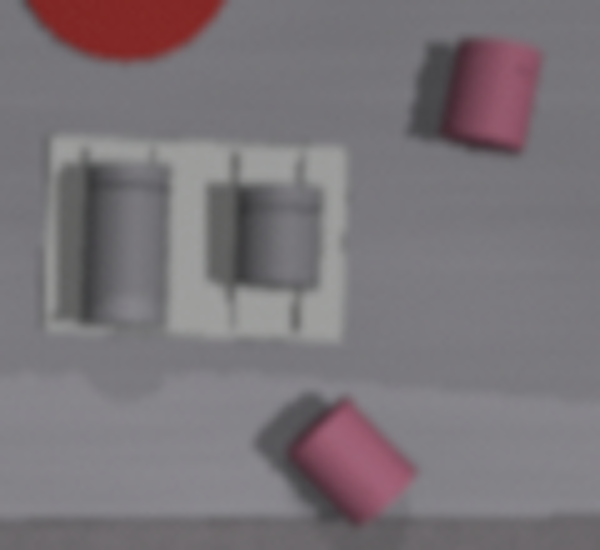

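View pics/z3.png

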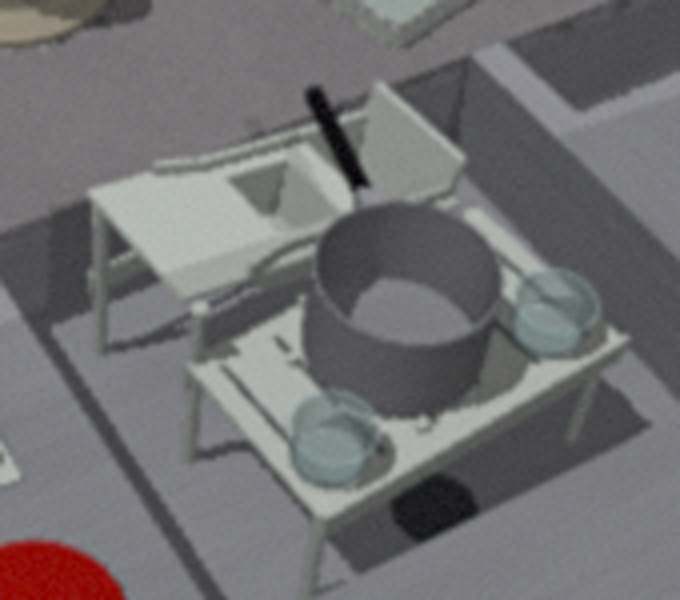

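Run:
```python
from h import *
d=get_image("top");c=cam(d)
z=lambda x,y:(148+x/4.8,138+y/4.8)
for n,p,h in [("deckA",(60,65),0),("deckB",(545,20),0),("head-",(592,522),80),("head+",(575,350),80),("tip",(233,524),95),("hstart",(284,325),95),("ramA",(485,90),45),("ramB",(140,128),45)]:
    print(n,np.round(ray(c,*z(*p),h)[:2],1))
z2=lambda x,y:(310+x/5,160+y/5)
for n,p,h in [("c1",(50,135),6),("c2",(348,145),6),("c3",(343,343),6),("c4",(43,333),6)]:
    print(n,np.round(ray(c,*z2(*p),h)[:2],1))
for n,p in [("long",(128,242)),("short",(278,238))]: print(n,np.round(ray(c,*z2(*p),50)[:2],1))
f=d["frame"];hsv=cv2.cvtColor(f,cv2.COLOR_RGB2HSV)
m=((f.max(2)<45)).astype(np.uint8);m[:200]=0;m[250:]=0;m[:,:190]=0;m[:,215:]=0
ys,xs=np.nonzero(m);P=np.array([ray(c,x+.0,y+.0,100)[:2] for x,y in zip(xs,ys)])
v,l,*_=np.linalg.svd(P-P.mean(0));
print(len(P),P.mean(0),_[0] if _ else l, P.min(0),P.max(0))
```

```text
deckA [706.7 261.6]
deckB [737.1 -77.6]
head- [ 385.3 -108.1]
head+ [499.5 -97.5]
tip [385.4 127.2]
hstart [516.  94.]
ramA [680.1 -37. ]
ramB [655.  197.8]
c1 [ 583.8 -272.3]
c2 [ 576.1 -471.9]
c3 [ 443.6 -466.2]
c4 [ 451.4 -266.2]
long [ 508.6 -318.1]
short [ 510.7 -415.9]
117 [450.35734518 112.54941822] [[-0.97284728  0.23144801]
 [ 0.23144801  0.97284728]] [389.02865279  93.93022961] [511.56489744 128.28062129]
```

jog_arm:
  targets:
    - [0.6,-0.9,0,0,0,0,0]
    - [0.6,-0.9,0,0,0,0,0]
    - [0.6,-0.9,0,0,0,0,0]
    - [0.6,-0.9,0,0,0,0,0]
    - [0.6,-0.9,0,0,0,0,0]
    - [0.6,-0.9,0,0,0,0,0]
    - [0.6,-0.9,0,0,0,0,0]
    - [0.6,-0.9,0,0,0,0,0]
    - [0.6,-0.9,0,0,0,0,0]
    - [0.6,-0.9,0,0,0,0,0]
    - [0.6,-0.9,0,0,0,0,0]
    - [0.6,-0.9,0,0,0,0,0]
  force: 20

```text
t: 1.2
tcp_pos: [392.0, 169.3, 253.3]
eef_rot: [0.533, 3.096, 0.0]
force: [-0.0, 0.5, 0.1]
opening: -0.005
```

jog_arm:
  targets:
    - [0.6,-0.9,0.5,0,0,0,0]
    - [0.6,-0.9,0.5,0,0,0,0]
    - [0.6,-0.9,0.5,0,0,0,0]
    - [0.2,-0.9,0.5,0,0,0,0]
    - [0,-0.3,0.5,0,0,0,0]
    - [0,0,0,0,0,0,0]

```text
t: 1.7
tcp_pos: [452.5, 52.0, 330.4]
eef_rot: [0.537, 3.091, -0.0]
force: [-0.5, 1.7, 0.7]
opening: -0.002
```

Run:
```python
from h import *
s=sense();print(s["t"],s["tcp_pos"],s["eef_rot"],s["opening"],s["q"])
d=get_image("wrist");cv2.imwrite("pics/w1.png",d["frame"][:,:,::-1])
import pickle;pickle.dump((s,d),open("w1.pkl","wb"))
```

```text
1.7 [452.45313185  51.96677118 330.40479661] [ 5.36659752e-01  3.09145041e+00 -2.81777843e-04] -0.0018241909806882618 [-1.43716617e-01  1.07150278e-01  1.55214512e+00 -2.90812536e-04
  1.47839658e+00 -1.37072286e+00]
```

View pics/w1.png

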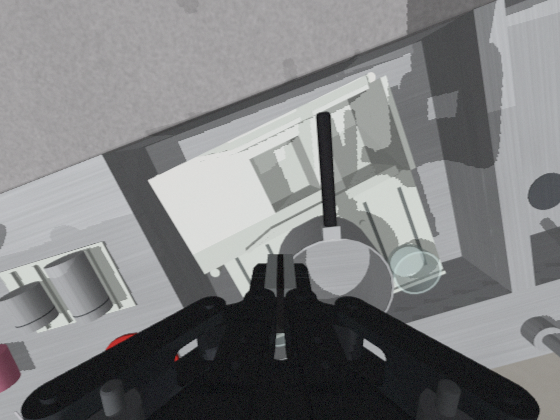

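The wrist view shows the run from its head edge (150,180)–(203,255), with the narrow well starting near (250,157)–(275,212). The handle runs from (331,230) to (323,114).

Run:
```python
from h import *
import pickle
s,d=pickle.load(open("w1.pkl","rb"))
f=d["frame"][:,:,::-1]
cv2.imwrite("pics/w1z.png",cv2.resize(f[60:300,140:400],None,fx=2.5,fy=2.5,interpolation=cv2.INTER_CUBIC)[:600])
c=cam(d,s)
print(ray(c,150,180,80),ray(c,203,257,80), "tip",ray(c,323,114,95),ray(c,331,230,95))
```

```text
[ 389.70772519 -103.20234836   80.        ] [513.0573634  -83.63320603  80.        ] tip [387.75444126 129.58968126  95.        ] [528.82839396  96.97614227  95.        ]
```

View pics/w1z.png

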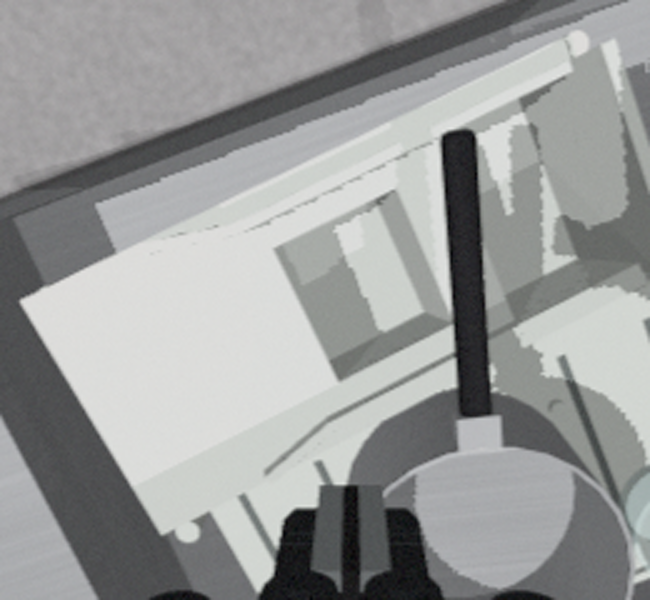

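Run:
```python
from h import *
import pickle
s,d=pickle.load(open("w1.pkl","rb"));c=cam(d,s)
Z=lambda x,y:(140+x/2.5,60+y/2.5)
A=[((-75,-100,80),(20,298)),((75,-100,80),(162,535)),((-42,27.2,53),(275,250)),((42,27.2,53),(338,380)),((-42,101.5,37.2),(398,190)),((42,101.5,37.2),(453,318))]
W=np.array([ray(c,*Z(*p),q[2]) for q,p in A])[:,:2];L=np.array([q[:2] for q,p in A])
mw,ml=W.mean(0),L.mean(0);a,b=W-mw,L-ml
th=np.arctan2((b[:,0]*a[:,1]-b[:,1]*a[:,0]).sum(),(a*b).sum())
Rm=np.array([[np.cos(th),-np.sin(th)],[np.sin(th),np.cos(th)]])
t=mw-Rm@ml;print(np.degrees(th),t);print(np.round(W-(L@Rm.T+t),1))
print("scale",np.linalg.norm(a)/np.linalg.norm(b))
for q in [(0,-50),(165,60),(0,67)]:print(q,Rm@np.array(q)+t)
tip,st=ray(c,323,114,95)[:2],ray(c,331,230,95)[:2];v=tip-st;print(np.degrees(np.arctan2(v[1],v[0])))
```

```text
5.157175711342178 [454.17377952   0.93826418]
[[-0.6  0.2]
 [ 0.6 -0.3]
 [ 1.7  0.3]
 [-0.9 -0.2]
 [ 1.9  0.2]
 [-2.7 -0.1]]
scale 0.9967343768855624
(0, -50) [458.66818983 -48.85932889]
(165, 60) [613.11254429  75.52692989]
(0, 67) [448.15126971  67.6670389 ]
166.98301572994959
```

jog_arm:
  targets:
    - [0,0,-0.9,0,0,0,0]
    - [0,0,-0.9,0,0,0,0]
    - [0,0,-0.9,0,0,0,0]
    - [0,0,-0.9,0,0,0,0]
    - [0,0,-0.9,0,0,0,0]
    - [0,0,-0.9,0,0,0,0]
    - [0,0,-0.9,0,0,0,0]
    - [0,0,-0.9,0,0,0,0]
    - [0,0,0,0,0,0,0]

```text
t: 2.5
tcp_pos: [448.1, 55.3, 107.6]
eef_rot: [-0.529, -3.087, 0.0]
force: [-0.5, -0.3, -0.3]
opening: 0.004
```

Run:
```python
from h import *
s=sense();print(s["t"],s["tcp_pos"],s["force"])
d=get_image("scene");cv2.imwrite("pics/s1.png",cv2.resize(d["frame"][120:270,250:450,::-1],None,fx=3.5,fy=3.5,interpolation=cv2.INTER_CUBIC))
P=s["tcp_pos"][:2]
for a in range(180,101,-6):
    q=np.array([613.1,75.5])+160*np.array([np.cos(np.radians(a)),np.sin(np.radians(a))]);print(a,np.round((q-P)/30,2));P=q
```

```text
2.5 [448.0591161   55.26602152 107.59381731] [-0.52476147 -0.31659211 -0.34283034]
180 [0.17 0.67]
174 [0.03 0.56]
168 [0.09 0.55]
162 [0.14 0.54]
156 [0.2  0.52]
150 [0.25 0.5 ]
144 [0.3  0.47]
138 [0.35 0.43]
132 [0.39 0.39]
126 [0.43 0.35]
120 [0.47 0.3 ]
114 [0.5  0.25]
108 [0.52 0.2 ]
102 [0.54 0.14]
```

View pics/s1.png

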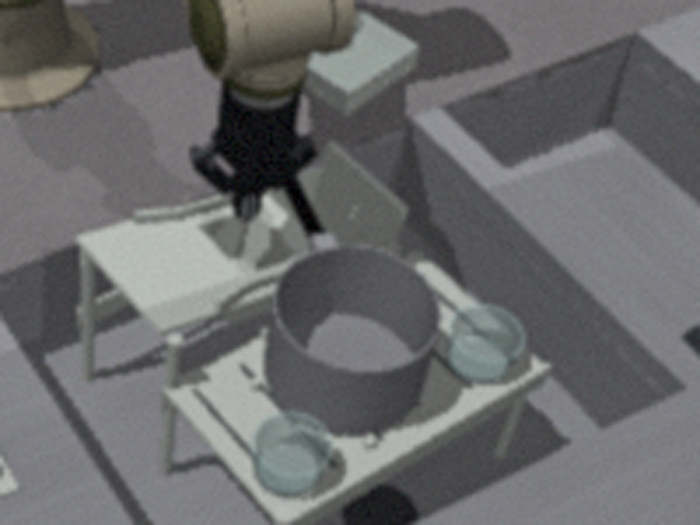

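The gripper is beside the handle, on the uphill side and clear of the run. I'll start the sweep slowly.

jog_arm:
  targets:
    - [0.08,0.33,0,0,0,0,0]
    - [0.08,0.33,0,0,0,0,0]
    - [0.02,0.28,0,0,0,0,0]
    - [0.02,0.28,0,0,0,0,0]
    - [0.05,0.28,0,0,0,0,0]
    - [0.05,0.28,0,0,0,0,0]
    - [0.07,0.27,0,0,0,0,0]
    - [0.07,0.27,0,0,0,0,0]
    - [0.1,0.26,0,0,0,0,0]
    - [0.1,0.26,0,0,0,0,0]
    - [0.13,0.25,0,0,0,0,0]
    - [0.13,0.25,0,0,0,0,0]

```text
t: 3.55
tcp_pos: [478.8, 154.7, 112.2]
eef_rot: [-0.533, -3.096, 0.0]
force: [0.5, -2.0, 0.3]
opening: 0.001
```

Run:
```python
from h import *
s=sense();print(s["t"],s["tcp_pos"],s["force"])
d=get_image("top");cv2.imwrite("pics/t1.png",cv2.resize(d["frame"][130:280,140:300,::-1],None,fx=4,fy=4,interpolation=cv2.INTER_CUBIC))
```

```text
3.55 [478.77894757 154.69532744 112.19311787] [ 0.48911269 -2.04757652  0.25636752]
```

View pics/t1.png

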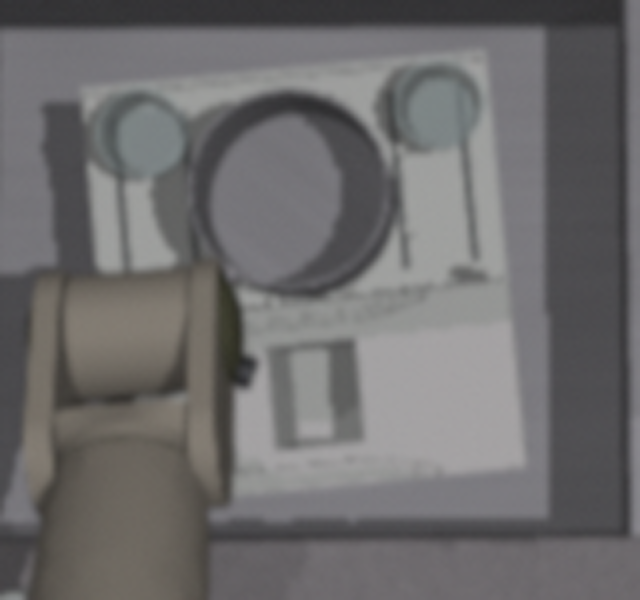

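The pan is turning under a 2 N contact force and staying seated, with its centre at crop px (293,192). I'll continue the arc to about 108°.

jog_arm:
  targets:
    - [0.15,0.23,0,0,0,0,0]
    - [0.15,0.23,0,0,0,0,0]
    - [0.17,0.21,0,0,0,0,0]
    - [0.17,0.21,0,0,0,0,0]
    - [0.2,0.2,0,0,0,0,0]
    - [0.2,0.2,0,0,0,0,0]
    - [0.22,0.18,0,0,0,0,0]
    - [0.22,0.18,0,0,0,0,0]
    - [0.24,0.15,0,0,0,0,0]
    - [0.24,0.15,0,0,0,0,0]
    - [0.25,0.13,0,0,0,0,0]
    - [0.25,0.13,0,0,0,0,0]

```text
t: 4.6
tcp_pos: [552.6, 220.5, 112.0]
eef_rot: [-0.532, -3.095, 0.001]
force: [-2.3, -3.3, -0.9]
opening: 0.002
```

Run:
```python
from h import *
s=sense();print(s["t"],s["tcp_pos"],s["force"])
p=s["tcp_pos"][:2]-[613.1,75.5];print(np.hypot(*p),np.degrees(np.arctan2(p[1],p[0])))
d=get_image("scene");cv2.imwrite("pics/s2.png",cv2.resize(d["frame"][120:270,250:450,::-1],None,fx=3.5,fy=3.5,interpolation=cv2.INTER_CUBIC))
```

```text
4.6 [552.55485224 220.50618758 112.00281624] [-2.26778191 -3.25618974 -0.88650298]
157.13850373019548 112.66224034576018
```

View pics/s2.png

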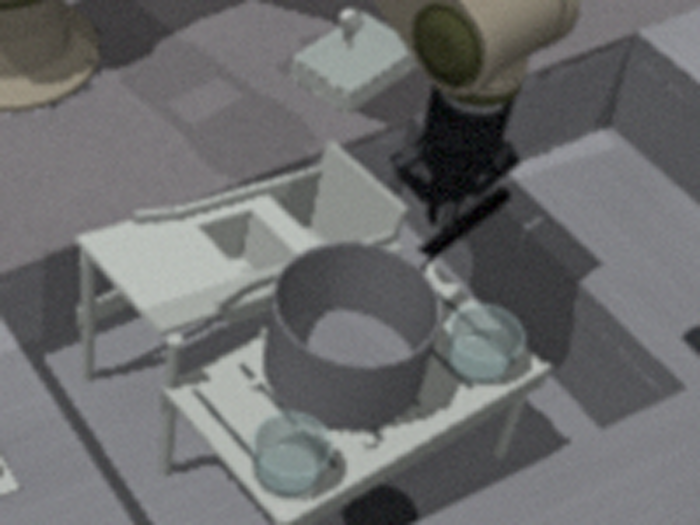

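Run:
```python
from h import *
c=cam(get_image("scene"))
a=ray(c,250+427/3.5,120+248/3.5,100);b=ray(c,250+508/3.5,120+194/3.5,100)
print(a,b,np.degrees(np.arctan2((b-a)[1],(b-a)[0])))
th=np.radians(5.16);Rm=np.array([[np.cos(th),-np.sin(th)],[np.sin(th),np.cos(th)]])
print("ins tip",Rm.T@(b[:2]-[454.2,.9]))
```

```text
[585.5241257  180.87687006 100.        ] [562.99560166 300.35703233 100.        ] 100.67801138773476
ins tip [135.28705667 288.45867893]
```

The handle is at 100.7° world, and the tip's insert x is 135 mm (above 80). I'll back away, lift, and head to the cradle.

jog_arm:
  targets:
    - [-0.5,-0.1,0,0,0,0,0]
    - [-0.5,-0.1,0,0,0,0,0]
    - [-0.3,0,0.6,0,0,0,0]
    - [0,0,0.9,0,0,0,0]
    - [0,0,0.9,0,0,0,0]
    - [0,0,0.9,0,0,0,0]
    - [0,-0.4,0.9,0,0,0.25,50]
    - [0,-0.8,0.9,0,0,0.25,100]
    - [0,-0.9,0.9,0,0,0.25,100]
    - [0,-0.9,0,0,0,0.25,100]
    - [0,-0.9,0,0,0,0.25,100]
    - [0,-0.9,0,0,0,0.25,100]

```text
t: 5.7
tcp_pos: [513.2, 69.1, 292.9]
eef_rot: [0.285, 3.127, 0.001]
force: [0.5, 0.2, -0.3]
opening: 0.847
```

jog_arm:
  targets:
    - [0,-0.9,0,0,0,0.25,100]
    - [0,-0.9,0,0,0,0.25,100]
    - [0,-0.9,0,0,0,0.25,100]
    - [0,-0.9,0,0,0,0.25,100]
    - [0,-0.9,0,0,0,0.25,100]
    - [0,-0.9,0,0,0,0.25,100]
    - [0,-0.9,0,0,0,0,100]
    - [0,-0.9,0,0,0,0,100]
    - [0,-0.9,0,0,0,0,100]
    - [0,-0.9,0,0,0,0,100]
    - [0,-0.9,0,0,0,0,100]
    - [0,-0.9,0,0,0,0,100]

```text
t: 6.7
tcp_pos: [513.3, -255.1, 292.4]
eef_rot: [0.042, 3.14, 0.0]
force: [0.8, 0.2, -0.8]
opening: 0.997
```

jog_arm:
  targets:
    - [0,-0.9,0,0,0,0,100]
    - [0,-0.9,0,0,0,0,100]
    - [0,-0.9,0,0,0,0,100]
    - [0,-0.5,0,0,0,0,100]
    - [0,0,0,0,0,0,100]

```text
t: 7.12
tcp_pos: [512.9, -352.5, 291.5]
eef_rot: [0.046, 3.141, 0.0]
force: [-0.9, 0.2, -0.5]
opening: 1.002
```

Run:
```python
from h import *
import pickle
s=sense();print(s["t"],s["tcp_pos"],s["eef_rot"],s["opening"])
d=get_image("wrist");cv2.imwrite("pics/w2.png",d["frame"][:,:,::-1]);pickle.dump((s,d),open("w2.pkl","wb"))
d=get_image("top");cv2.imwrite("pics/t2.png",cv2.resize(d["frame"][130:280,120:300,::-1],None,fx=4,fy=4,interpolation=cv2.INTER_CUBIC))
```

```text
7.1167 [ 512.85064477 -352.52917302  291.51747828] [4.61476427e-02 3.14124614e+00 4.00039494e-05] 1.0016645026635977
```

View pics/w2.png

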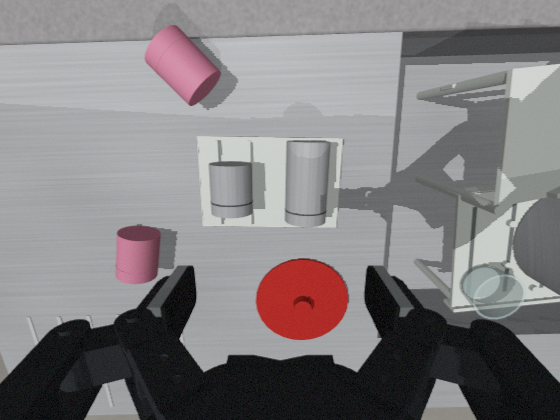

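View pics/t2.png

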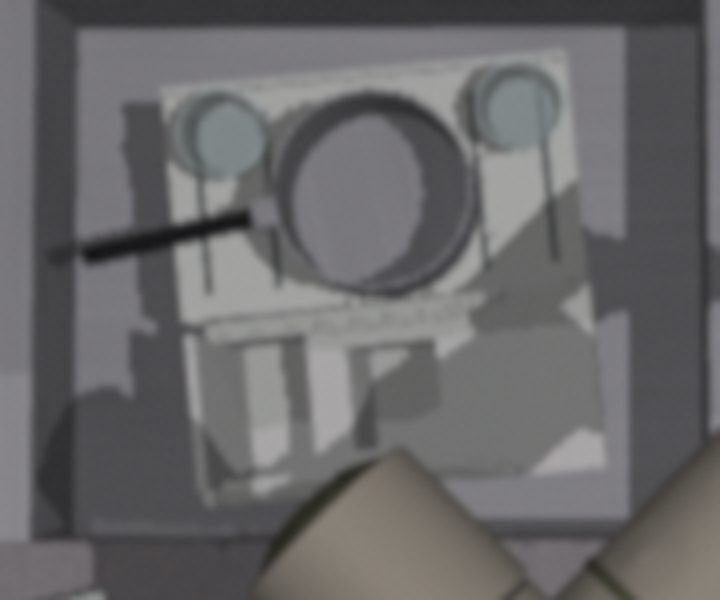

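The pan handle now points clear of the run (crop px (265,212)→(60,252)) and the pan is still within its ring. The wrist view shows the short can at px (209–253, 162–216), the long can at (286–329, 140–225), and the plate corners. Measuring these next.

```bash
python3 - <<'E'
from h import *
import pickle
s,d=pickle.load(open("w2.pkl","rb"));c=cam(d,s);print(c[1])
P=[ray(c,u,v,6)[:2] for u,v in [(198,137),(343,138),(340,228),(203,227)]];print(np.round(P,1),np.mean(P,0))
for n,u0,u1,v0,v1 in [("short",209,253,162,216),("long",285.5,329,140,225)]:
    for z in (32,60):
        a=ray(c,(u0+u1)/2,v0,z);b=ray(c,(u0+u1)/2,v1,z);print(n,z,np.round(a,1),np.round(b,1),(a+b)[:2]/2)
    l=ray(c,u0,(v0+v1)/2,32);r=ray(c,u1,(v0+v1)/2,32);print("w",r[1]-l[1])
print(np.degrees(R.from_rotvec(s["eef_rot"]).as_matrix()[:2,1]))
E
python3 - <<'E'
import cv2
f=cv2.imread("pics/w2.png")
cv2.imwrite("pics/w2z.png",cv2.resize(f[120:240,180:360],None,fx=4,fy=4,interpolation=cv2.INTER_CUBIC))
E
```

```text
[ 438.20753331 -349.28388715  412.78694024]
[[ 449.6 -461.1]
 [ 456.8 -264.1]
 [ 586.7 -264.1]
 [ 579.1 -468.2]] [ 518.0469924 -364.3557916]
short 32 [ 481.6 -414.4   32. ] [ 555.2 -420.3   32. ] [ 518.38848441 -417.36712628]
short 60 [ 478.4 -409.7   60. ] [ 546.6 -415.1   60. ] [ 512.49262404 -412.36083406]
w 58.94987315421122
long 32 [ 456.7 -315.    32. ] [ 571.4 -315.2   32. ] [ 514.06548258 -315.12442105]
long 60 [ 455.3 -317.5   60. ] [ 561.6 -317.7   60. ] [ 508.48750089 -317.63623264]
w 57.88214612760288
[ 1.68308659 57.27105349]
```

View pics/w2z.png

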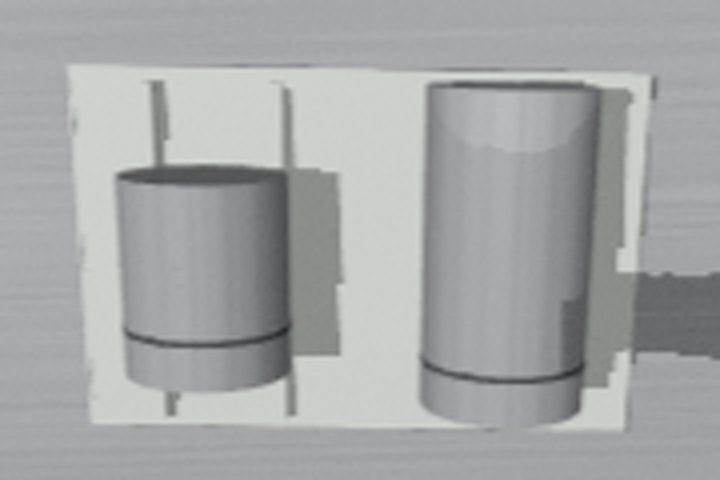

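jog_arm:
  targets:
    - [0,-0.43,-0.8,0,0,0,100]
    - [0,-0.43,-0.8,0,0,0,100]
    - [0,-0.43,-0.8,0,0,0,100]
    - [0,-0.43,-0.8,0,0,0,100]
    - [0,-0.43,-0.8,0,0,0,100]
    - [0,0,-0.8,0,0,0,100]
    - [0,0,0,0,0,0,100]

```text
t: 7.8
tcp_pos: [512.3, -412.3, 143.5]
eef_rot: [-0.041, -3.136, -0.01]
force: [-0.1, 0.6, -0.5]
opening: 0.998
```

Run:
```python
from h import *
import pickle
s=sense();print(s["t"],s["tcp_pos"],s["eef_rot"],s["opening"])
d=get_image("wrist");cv2.imwrite("pics/w3.png",d["frame"][:,:,::-1]);pickle.dump((s,d),open("w3.pkl","wb"))
```

```text
7.8 [ 512.31276394 -412.25543122  143.45934749] [-0.04110936 -3.1361038  -0.01010654] 0.9984486734801216
```

View pics/w3.png

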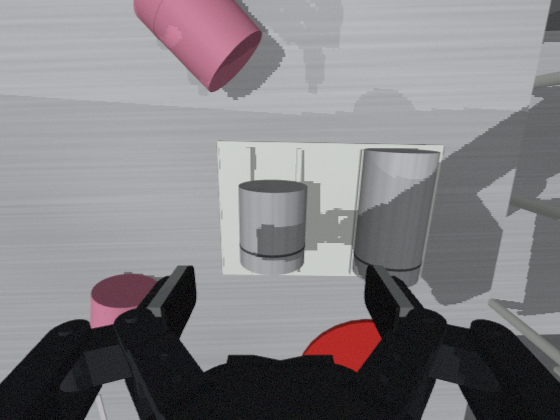

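Run:
```python
from h import *
import pickle
s,d=pickle.load(open("w3.pkl","rb"));c=cam(d,s);print(c[1])
f=d["frame"][:,:,::-1];cv2.imwrite("pics/w3z.png",cv2.resize(f[130:300,210:460],None,fx=3,fy=3,interpolation=cv2.INTER_CUBIC))
a=ray(c,272,192,60);b=ray(c,272,271,60);print("short",a,b,(a+b)/2)
print(ray(c,240,225,32)[1],ray(c,306,225,32)[1])
a=ray(c,400,157,60);b=ray(c,387,283,60);print("long",a,b,(a+b)/2)
print(ray(c,360,215,32)[1],ray(c,434,215,32)[1])
P=[ray(c,u,v,6)[:2] for u,v in [(217,142),(442,145),(424,277),(223,276)]];print(np.round(P,1),np.mean(P,0))
```

```text
[ 438.28230513 -410.03086236  265.12152218]
short [ 482.9163167  -415.67249605   60.        ] [ 546.28248659 -417.8471861    60.        ] [ 514.59940165 -416.75984107   60.        ]
-444.6076307609864 -388.50122224102284
long [ 460.40989541 -325.23577452   60.        ] [ 559.64249836 -326.35462299   60.        ] [ 510.02619688 -325.79519876   60.        ]
-342.9511248894738 -280.35957484520065
[[ 449.1 -463.4]
 [ 456.9 -267.1]
 [ 585.9 -267.7]
 [ 578.8 -469. ]] [ 517.65666205 -366.76226541]
```

View pics/w3z.png

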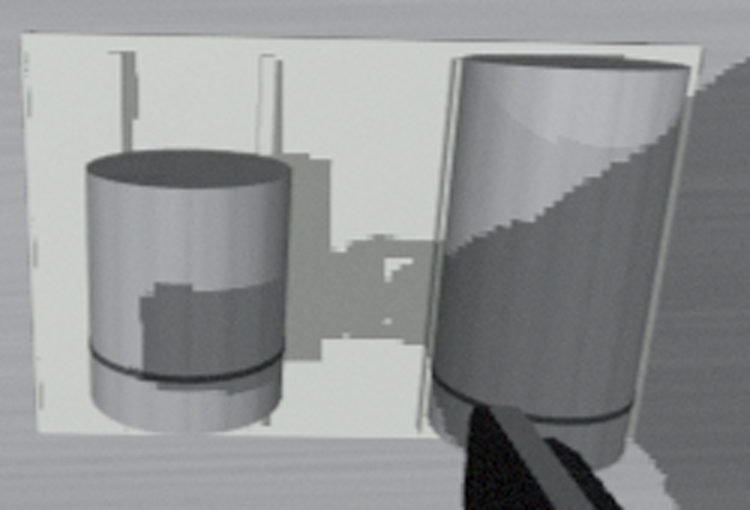

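jog_arm:
  targets:
    - [0.1,-0.12,-0.9,0,0,0,100]
    - [0,0,-0.9,0,0,0,100]
    - [0,0,-0.9,0,0,0,100]
    - [0,0,0,0,0,0,100]
    - [0,0,0,0,0,0,100]

```text
t: 8.27
tcp_pos: [516.9, -417.6, 68.8]
eef_rot: [0.04, 3.141, -0.001]
force: [0.1, -0.5, 1.1]
opening: 1.0
```

jog_arm:
  targets:
    - [0,0,-0.5,0,0,0,100]
    - [0,0,-0.5,0,0,0,100]
    - [0,0,0,0,0,0,100]
    - [0,0,0,0,0,0,60]
    - [0,0,0,0,0,0,60]
    - [0,0,0,0,0,0,55]
    - [0,0,0,0,0,0,50]
    - [0,0,0,0,0,0,50]
    - [0,0,0,0,0,0,50]
  force: 25

```text
t: 9.02
tcp_pos: [517.1, -418.7, 39.8]
eef_rot: [0.042, 3.139, -0.004]
force: [0.1, 1.0, 7.1]
opening: 0.647
```

Run:
```python
from h import *
import pickle
s=sense();print(s["t"],s["tcp_pos"],s["eef_rot"],s["opening"],s["force"])
d=get_image("wrist");cv2.imwrite("pics/w4.png",d["frame"][:,:,::-1]);pickle.dump((s,d),open("w4.pkl","wb"))
```

```text
9.0167 [ 517.08717663 -418.74738943   39.81636278] [ 0.04176991  3.13891804 -0.00380854] 0.6471642662432645 [0.08450222 0.95818089 7.07338889]
```

View pics/w4.png

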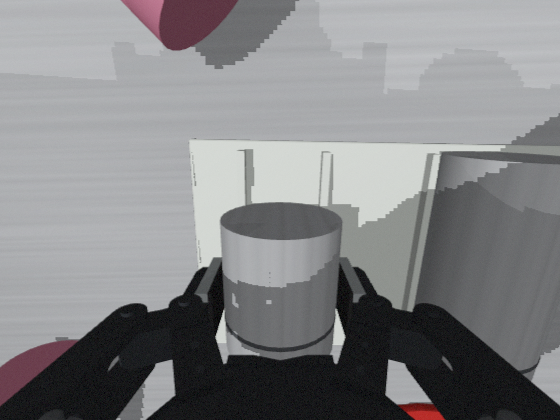

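The fingers grip the short can (opening 55 mm ≈ 56), with its near end arc at (281,236).

Run:
```python
from h import *
import pickle
s,d=pickle.load(open("w4.pkl","rb"));c=cam(d,s)
for v in (235,237):print(ray(c,281,v,60))
```

```text
[ 481.39120777 -416.3201002    60.        ]
[ 482.19164048 -416.34066233   60.        ]
```

jog_arm:
  targets:
    - [0,0,0.5,0,0,0,50]
    - [0,0,0.9,0,0,0,50]
    - [0,0,0.9,0,0,0,50]
    - [0,0,0.9,0,0,0,50]
    - [0,0,0.9,0,0,0,50]
    - [0,0,0.9,0,0,0,50]
    - [0,0,0.5,0,0,0,50]
    - [0,0,0,0,0,0,50]

```text
t: 9.73
tcp_pos: [517.2, -418.9, 207.4]
eef_rot: [0.042, 3.136, -0.01]
force: [0.6, 0.4, -1.0]
opening: 0.651
```

jog_arm:
  targets:
    - [-0.14,0.5,0,0,0,0.1,50]
    - [-0.14,0.9,0,0,0,0.1,50]
    - [-0.14,0.9,0,0,0,0.1,50]
    - [-0.14,0.9,0,0,0,0.1,50]
    - [-0.14,0.9,0,0,0,0.1,50]
    - [-0.14,0.9,0,0,0,0.1,50]
    - [-0.14,0.9,0,0,0,0.1,50]
    - [-0.14,0.9,0,0,0,0.1,50]
    - [-0.14,0.9,0,0,0,0.1,50]
    - [-0.14,0.9,0,0,0,0.1,50]
    - [-0.14,0.9,0,0,0,0.1,50]
    - [-0.14,0.9,0,0,0,0,50]

```text
t: 10.73
tcp_pos: [465.1, -104.7, 201.6]
eef_rot: [0.14, -3.138, -0.001]
force: [0.9, -0.5, -1.9]
opening: 0.644
```

jog_arm:
  targets:
    - [-0.14,0.9,0,0,0,0,50]
    - [-0.08,0.9,0,0,0,0,50]
    - [0,0.45,0,0,0,0,50]
    - [0,0,-0.5,0,0,0,50]
    - [0,0,-0.5,0,0,0,50]
    - [0,0,-0.5,0,0,0,50]
    - [0,0,0,0,0,0,50]
    - [0,0,0,0,0,0,50]

```text
t: 11.4
tcp_pos: [458.8, -38.4, 156.8]
eef_rot: [0.139, -3.137, -0.001]
force: [-0.2, -0.3, -1.6]
opening: 0.64
```

Run:
```python
from h import *
import pickle
s=sense();print(s["t"],s["tcp_pos"],s["eef_rot"],s["opening"],s["force"])
m=R.from_rotvec(s["eef_rot"]).as_matrix();print(np.degrees(np.arctan2(m[1,1],m[0,1])),m[2])
d=get_image("wrist");cv2.imwrite("pics/w5.png",d["frame"][:,:,::-1]);pickle.dump((s,d),open("w5.pkl","wb"))
```

```text
11.4 [458.81533873 -38.4218443  156.83043435] [ 1.38881884e-01 -3.13677855e+00 -1.15074080e-03] 0.6399056671305478 [-0.23363161 -0.34860271 -1.55265713]
95.07022736113687 [ 1.70674755e-03  8.09274809e-04 -9.99998216e-01]
```

View pics/w5.png

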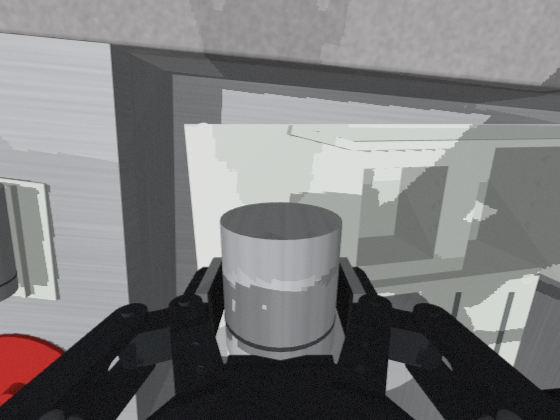

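Run:
```python
from h import *
import pickle
s,d=pickle.load(open("w5.pkl","rb"));c=cam(d,s)
f=d["frame"][:,:,::-1];cv2.imwrite("pics/w5z.png",cv2.resize(f[100:300,170:540],None,fx=2.1,fy=2.1,interpolation=cv2.INTER_CUBIC))
th=np.radians(5.16);Rm=np.array([[np.cos(th),-np.sin(th)],[np.sin(th),np.cos(th)]])
I=lambda p:np.round(Rm.T@(p[:2]-[454.2,.9]),1)
print(I(ray(c,185,125,80)),"exp -75,-100"); print(I(ray(c,362,172,53)),I(ray(c,355,266,53)),"exp -+42,27")
n=ray(c,281,236,156.8-7.8+28);print(n,I(n),"can near end exp -33")
```

```text
[ -74.2 -100.5] exp -75,-100
[-39.1  25.5] [41.8 26. ] exp -+42,27
[423.74201398 -40.14854524 177.        ] [-34.  -38.1] can near end exp -33
```

View pics/w5z.png

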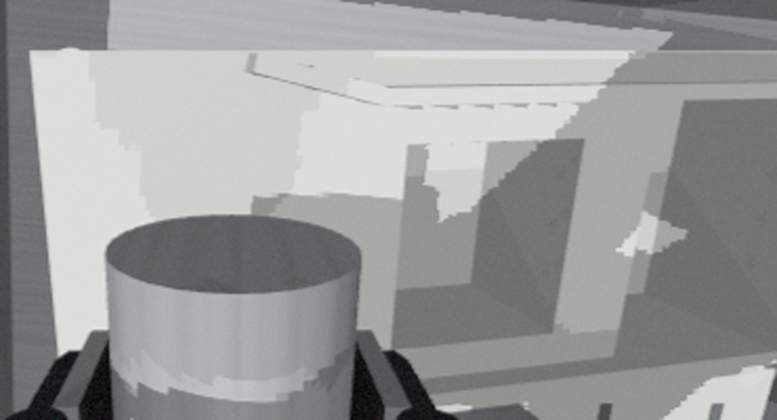

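Insert pose and can position agree within about 2 mm. Lowering to just above the surface.

jog_arm:
  targets:
    - [0.04,0,-0.5,0,0,0,50]
    - [0,0,-0.5,0,0,0,50]
    - [0,0,-0.4,0,0,0,50]
    - [0,0,-0.2,0,0,0,50]
    - [0,0,-0.1,0,0,0,50]
    - [0,0,0,0,0,0,50]
    - [0,0,0,0,0,0,50]
    - [0,0,0,0,0,0,50]

```text
t: 12.12
tcp_pos: [460.9, -38.7, 107.1]
eef_rot: [-0.139, 3.137, -0.001]
force: [0.5, -0.8, -1.4]
opening: 0.645
```

jog_arm:
  targets:
    - [0,0,-0.07,0,0,0,50]
    - [0,0,0,0,0,0,50]
    - [0,0,0,0,0,0,50]

```text
t: 12.37
tcp_pos: [460.5, -38.6, 104.3]
eef_rot: [-0.139, 3.138, -0.0]
force: [-0.2, 1.0, -1.2]
opening: 0.646
```

jog_arm:
  targets:
    - [0,0,0,0,0,0,100]
    - [0,0,0.1,0,0,0,100]
    - [0,0,0.5,0,0,0,100]
    - [0,0,0.9,0,0,0,100]
    - [0,0,0.9,0,0,0,100]
    - [0,0,0.9,0,0,0,100]
    - [0,0,0.9,0,0,0,100]
    - [0,-0.5,0.5,0,0,0,100]
    - [0,-0.5,0,0,0,0,100]

```text
t: 13.12
tcp_pos: [461.5, -69.0, 249.1]
eef_rot: [-0.141, 3.132, -0.005]
force: [0.1, 0.2, 0.3]
opening: 1.001
```

Run:
```python
from h import *
import pickle
s=sense();print(s["t"],s["tcp_pos"],s["eef_rot"],s["opening"],s["force"])
d=get_image("wrist");cv2.imwrite("pics/w6.png",d["frame"][:,:,::-1]);pickle.dump((s,d),open("w6.pkl","wb"))
d=get_image("scene");cv2.imwrite("pics/s3.png",cv2.resize(d["frame"][120:270,250:450,::-1],None,fx=3.5,fy=3.5,interpolation=cv2.INTER_CUBIC))
```

```text
13.1167 [461.54815883 -69.00160255 249.05495703] [-0.14118059  3.13224319 -0.00465895] 1.000882913761883 [0.08574856 0.19406134 0.27900335]
```

View pics/w6.png

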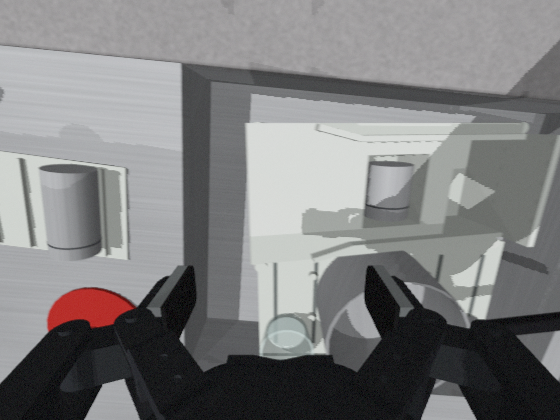

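View pics/s3.png

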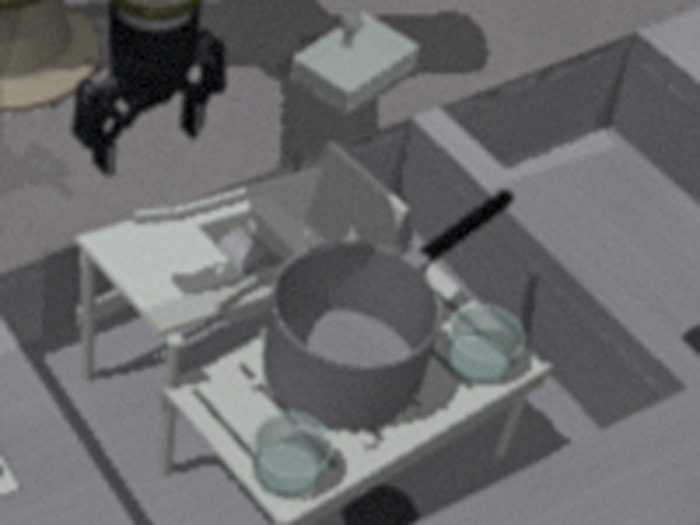

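The short can appears to be in the narrow well at px (390,190). I'll move to the long can and check the well again on the way.

jog_arm:
  targets:
    - [0.16,-0.82,0,0,0,-0.12,100]
    - [0.16,-0.82,0,0,0,-0.12,100]
    - [0.16,-0.82,0,0,0,-0.12,100]
    - [0.16,-0.82,0,0,0,-0.12,100]
    - [0.16,-0.82,0,0,0,-0.12,100]
    - [0.16,-0.82,0,0,0,-0.12,100]
    - [0.16,-0.82,0,0,0,-0.12,100]
    - [0.16,-0.82,0,0,0,-0.12,100]
    - [0.16,-0.82,-0.5,0,0,-0.12,100]
    - [0.16,-0.82,-0.9,0,0,-0.12,100]
    - [0,0,-0.9,0,0,0,100]
    - [0,0,0,0,0,0,100]

```text
t: 14.22
tcp_pos: [506.8, -313.4, 170.3]
eef_rot: [-0.06, -3.133, -0.011]
force: [-0.8, 0.2, -1.4]
opening: 1.007
```

jog_arm:
  targets:
    - [0,0,-0.5,0,0,0,100]
    - [0,0,0,0,0,0,100]
    - [0,0,0,0,0,0,100]

```text
t: 14.47
tcp_pos: [508.7, -313.8, 162.1]
eef_rot: [-0.057, -3.141, -0.0]
force: [0.3, -0.2, -0.2]
opening: 0.996
```

Run:
```python
from h import *
import pickle
s=sense();print(s["t"],s["tcp_pos"],s["eef_rot"],s["opening"])
m=R.from_rotvec(s["eef_rot"]).as_matrix();print(np.degrees(np.arctan2(m[1,1],m[0,1])))
d=get_image("wrist");cv2.imwrite("pics/w7.png",d["frame"][:,:,::-1]);pickle.dump((s,d),open("w7.pkl","wb"))
d=get_image("top");cv2.imwrite("pics/t3.png",cv2.resize(d["frame"][130:280,120:300,::-1],None,fx=4,fy=4,interpolation=cv2.INTER_CUBIC));pickle.dump((s,d),open("t3.pkl","wb"))
```

```text
14.4667 [ 508.74084746 -313.77132165  162.12485668] [-5.69939928e-02 -3.14097871e+00 -4.13973835e-04] 0.9960261784872465
87.92092947851243
```

View pics/w7.png

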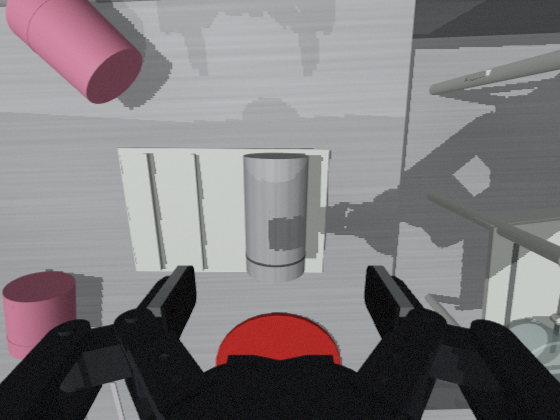

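View pics/t3.png

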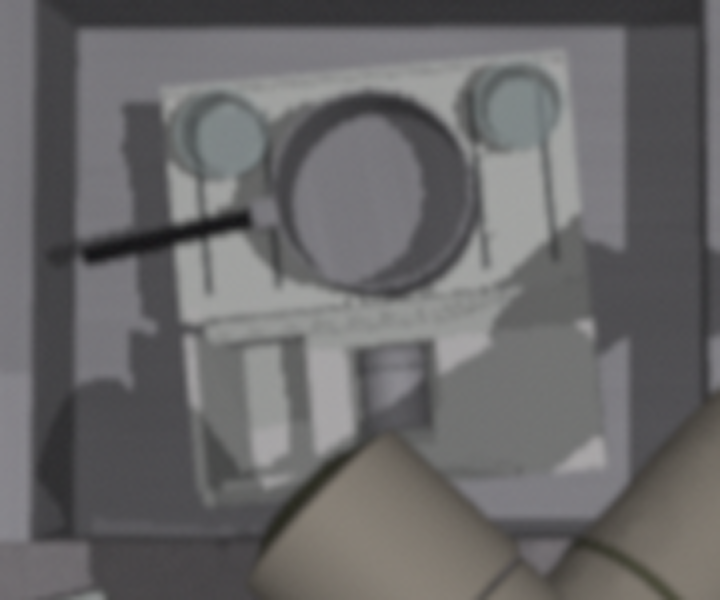

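Run:
```python
from h import *
import pickle
th=np.radians(5.16);Rm=np.array([[np.cos(th),-np.sin(th)],[np.sin(th),np.cos(th)]])
I=lambda p:np.round(Rm.T@(p[:2]-[454.2,.9]),1)
s,d=pickle.load(open("t3.pkl","rb"));c=cam(d)
for p in [(360,388),(432,385),(398,347),(398,427)]: print(I(ray(c,120+p[0]/4,130+p[1]/4,10)),I(ray(c,120+p[0]/4,130+p[1]/4,38)))
s,d=pickle.load(open("w6.pkl","rb"));c=cam(d,s)
print("w6",I(ray(c,368,190,10)),I(ray(c,413,190,10)),I(ray(c,390,166,38)),I(ray(c,390,217,38)))
s,d=pickle.load(open("w7.pkl","rb"));c=cam(d,s)
a=ray(c,275.5,158,60);b=ray(c,275,279.5,60);print("long",a,b,(a+b)/2)
print(ray(c,245,215,32),ray(c,307.5,215,32))
```

```text
[ 6.2 93.3] [ 4.8 90.3]
[ 3.  33.7] [ 1.6 31.7]
[37.1 58.9] [35.2 56.5]
[-29.   64.9] [-29.8  62.4]
w6 [ 5.9 41.6] [ 5.8 98.6] [-28.3  55.5] [32.8 62.4]
long [ 457.50623934 -314.24608151   60.        ] [ 561.40575027 -318.9367037    60.        ] [ 509.4559948 -316.5913926   60.       ]
[ 510.52724435 -344.58109643   32.        ] [ 512.599806   -287.79043066   32.        ]
```

jog_arm:
  targets:
    - [0.03,-0.09,-0.8,0,0,0,100]
    - [0,0,-0.9,0,0,0,100]
    - [0,0,-0.9,0,0,0,100]
    - [0,0,-0.7,0,0,0,100]
    - [0,0,-0.5,0,0,0,100]
    - [0,0,-0.28,0,0,0,100]
    - [0,0,0,0,0,0,100]
    - [0,0,0,0,0,0,100]

```text
t: 15.23
tcp_pos: [509.9, -317.5, 39.9]
eef_rot: [0.058, 3.14, -0.001]
force: [0.8, -0.4, 0.6]
opening: 0.997
```

jog_arm:
  targets:
    - [0,0,0,0,0,0,60]
    - [0,0,0,0,0,0,60]
    - [0,0,0,0,0,0,55]
    - [0,0,0,0,0,0,50]
    - [0,0,0,0,0,0,50]
    - [0,0,0,0,0,0,50]
  force: 25

```text
t: 15.73
tcp_pos: [509.8, -317.6, 40.1]
eef_rot: [0.058, 3.14, -0.002]
force: [-1.5, 1.0, 5.8]
opening: 0.647
```

Run:
```python
from h import *
import pickle
s=sense();print(s["t"],s["tcp_pos"],s["eef_rot"],s["opening"],s["force"])
d=get_image("wrist");cv2.imwrite("pics/w8.png",d["frame"][:,:,::-1]);pickle.dump((s,d),open("w8.pkl","wb"))
```

```text
15.7333 [ 509.81304609 -317.58472411   40.08878433] [ 5.83887075e-02  3.13967893e+00 -1.69247388e-03] 0.6471107117542502 [-1.5413698   1.04926569  5.80766375]
```

View pics/w8.png

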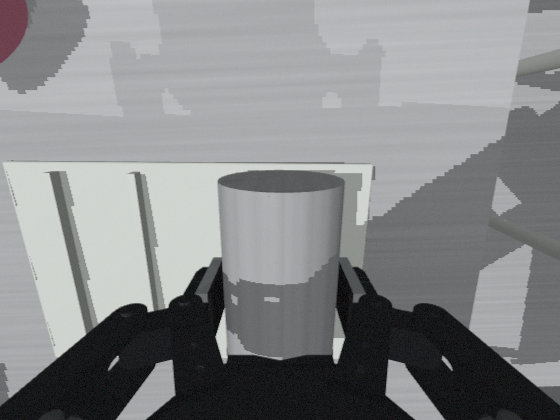

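The long can is gripped at 55 mm, and its near end arc is at (281,191). Lifting.

Run:
```python
from h import *
import pickle
s,d=pickle.load(open("w8.pkl","rb"));c=cam(d,s)
for v in (189,191,193):print(ray(c,281,v,60))
```

```text
[ 456.74086921 -314.17158606   60.        ]
[ 457.46824325 -314.19797355   60.        ]
[ 458.19865264 -314.22447115   60.        ]
```

jog_arm:
  targets:
    - [0,0,0.5,0,0,0,50]
    - [0,0,0.9,0,0,0,50]
    - [0,0,0.9,0,0,0,50]
    - [0,0,0.9,0,0,0,50]
    - [0,0,0.9,0,0,0,50]
    - [0,0,0.9,0,0,0,50]
    - [0,0,0.5,0,0,0,50]
    - [0,0,0,0,0,0,50]
    - [0,0,0,0,0,0,50]

```text
t: 16.53
tcp_pos: [509.3, -317.2, 203.8]
eef_rot: [0.058, 3.141, -0.001]
force: [-0.2, 0.6, -1.9]
opening: 0.647
```

jog_arm:
  targets:
    - [-0.17,0.5,0,0,0,0.12,50]
    - [-0.17,0.9,0,0,0,0.12,50]
    - [-0.17,0.9,0,0,0,0.12,50]
    - [-0.17,0.9,0,0,0,0.12,50]
    - [-0.17,0.9,0,0,0,0.12,50]
    - [-0.17,0.9,0,0,0,0.12,50]
    - [-0.17,0.9,0,0,0,0.12,50]
    - [-0.17,0.9,0,0,0,0.12,50]
    - [-0.17,0.9,0,0,0,0.12,50]
    - [-0.17,0.9,0,0,0,0.12,50]
    - [0,0.35,0,0,0,0,50]
    - [0,0,0,0,0,0,50]

```text
t: 17.53
tcp_pos: [457.7, -46.9, 202.6]
eef_rot: [0.143, -3.136, -0.002]
force: [1.2, -0.8, -1.8]
opening: 0.645
```

jog_arm:
  targets:
    - [0,0,-0.5,0,0,0,50]
    - [0,0,-0.5,0,0,0,50]
    - [0,0,-0.5,0,0,0,50]
    - [0,0,0,0,0,0,50]
    - [0,0,0,0,0,0,50]
    - [0,0,0,0,0,0,50]

```text
t: 18.03
tcp_pos: [458.7, -49.4, 159.2]
eef_rot: [-0.138, 3.138, -0.0]
force: [-0.2, -0.6, 0.2]
opening: 0.646
```

Run:
```python
from h import *
import pickle
s=sense();print(s["t"],s["tcp_pos"],s["eef_rot"],s["opening"],s["force"])
m=R.from_rotvec(s["eef_rot"]).as_matrix();print(np.degrees(np.arctan2(m[1,1],m[0,1])))
d=get_image("wrist");cv2.imwrite("pics/w9.png",d["frame"][:,:,::-1]);pickle.dump((s,d),open("w9.pkl","wb"))
```

```text
18.0333 [458.72738173 -49.44035335 159.17226617] [-1.37938591e-01  3.13820406e+00 -4.07667597e-04] 0.6461883298291611 [-0.24762227 -0.5729386   0.15005202]
95.0335866122689
```

View pics/w9.png

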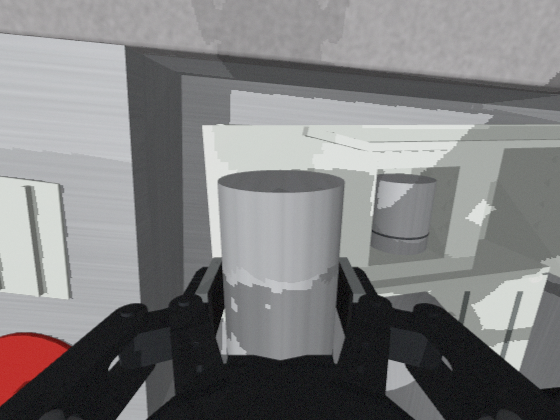

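Run:
```python
from h import *
import pickle
th=np.radians(5.16);Rm=np.array([[np.cos(th),-np.sin(th)],[np.sin(th),np.cos(th)]])
I=lambda p:np.round(Rm.T@(p[:2]-[454.2,.9]),1)
s,d=pickle.load(open("w9.pkl","rb"));c=cam(d,s)
f=d["frame"][:,:,::-1];cv2.imwrite("pics/w9z.png",cv2.resize(f[110:290,340:560],None,fx=3.3,fy=3.3,interpolation=cv2.INTER_CUBIC))
print(I(ray(c,372,215,10)),I(ray(c,432.5,215,10)),I(ray(c,404,187,38)),I(ray(c,401,252,38)))
print("long near end",I(ray(c,281,191,159.2-8+28)))
```

```text
[ 9.2 40.4] [ 9.3 99.5] [-24.4  56.1] [35.9 60.8]
long near end [-52.3 -49. ]
```

View pics/w9z.png

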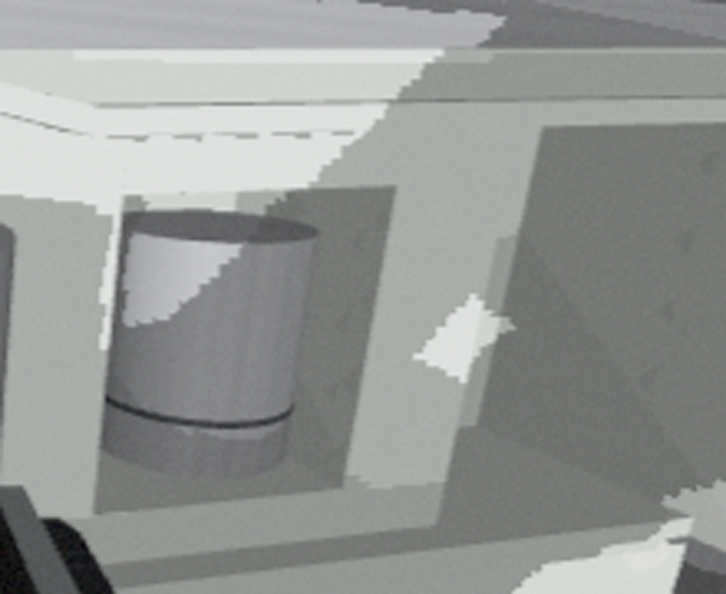

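The short can sits in the narrow well at insert (≈6, ≈70), which is within tolerance, and the long can is centred over the head. Lowering.

jog_arm:
  targets:
    - [0,0,-0.5,0,0,0,50]
    - [0,0,-0.5,0,0,0,50]
    - [0,0,-0.4,0,0,0,50]
    - [0,0,-0.2,0,0,0,50]
    - [0,0,-0.14,0,0,0,50]
    - [0,0,0,0,0,0,50]
    - [0,0,0,0,0,0,50]
    - [0,0,0,0,0,0,50]

```text
t: 18.75
tcp_pos: [458.8, -48.9, 107.3]
eef_rot: [-0.139, 3.137, -0.001]
force: [-0.7, -0.4, -0.9]
opening: 0.648
```

jog_arm:
  targets:
    - [0,0,-0.04,0,0,0,50]
    - [0,0,0,0,0,0,50]
    - [0,0,0,0,0,0,50]

```text
t: 19.0
tcp_pos: [458.6, -48.9, 105.7]
eef_rot: [-0.139, 3.138, -0.001]
force: [-0.4, 0.1, 0.9]
opening: 0.642
```

jog_arm:
  targets:
    - [0,0,0,0,0,0,100]
    - [0,0,0.1,0,0,0,100]
    - [0,0,0.5,0,0,0,100]
    - [0,0,0.9,0,0,0,100]
    - [0,0,0.9,0,0,0,100]
    - [0,0,0.9,0,0,0,100]
    - [0,0,0.9,0,0,0,100]
    - [0,0,0.5,0,0,0,100]
    - [0,0,0,0,0,0,100]
    - [0,0,0,0,0,0,100]
    - [0,0,0,0,0,0,100]
    - [0,0,0,0,0,0,100]

```text
t: 20.0
tcp_pos: [458.0, -48.6, 245.2]
eef_rot: [0.139, -3.136, -0.001]
force: [0.3, 0.2, -0.0]
opening: 0.998
```

Run:
```python
from h import *
import pickle
s=sense();print(s["t"],s["tcp_pos"],s["eef_rot"],s["opening"],s["force"])
d=get_image("wrist");cv2.imwrite("pics/w10.png",d["frame"][:,:,::-1]);pickle.dump((s,d),open("w10.pkl","wb"))
d=get_image("scene");cv2.imwrite("pics/s4.png",cv2.resize(d["frame"][120:270,250:450,::-1],None,fx=3.5,fy=3.5,interpolation=cv2.INTER_CUBIC))
```

```text
20.0 [457.96511193 -48.63713736 245.2416549 ] [ 1.38899459e-01 -3.13642537e+00 -1.40772727e-03] 0.9983133052064801 [ 0.29388475  0.22749    -0.01325968]
```

View pics/w10.png

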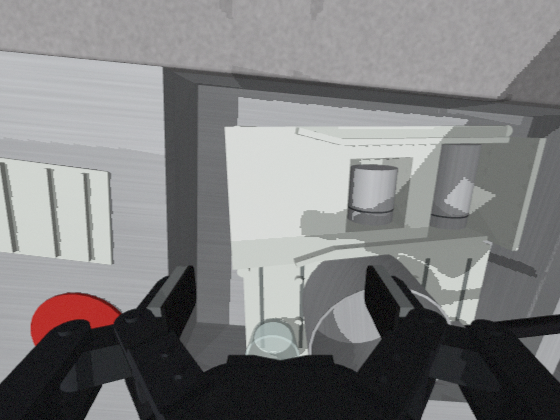

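View pics/s4.png

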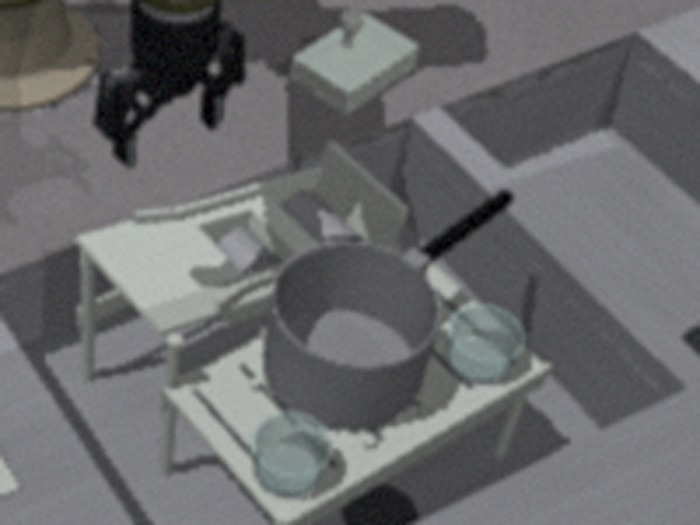

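Both cans are in their wells: short at px (373,192), long at (457,182). I'll move over the foot of the run, staying high, for a settled check.

jog_arm:
  targets:
    - [0,0.5,0.3,0,0,0,100]
    - [0,0.9,0.3,0,0,0,100]
    - [0,0.9,0.3,0,0,0,100]
    - [0,0.9,0.3,0,0,0,100]
    - [0,0.9,0.3,0,0,0,100]
    - [0,0.8,0.3,0,0,0,100]
    - [0,0,0,0,0,0,100]
    - [0,0,0,0,0,0,100]
    - [0,0,0,0,0,0,100]

```text
t: 20.85
tcp_pos: [458.3, 97.8, 299.7]
eef_rot: [0.139, -3.137, 0.0]
force: [-0.1, 0.1, 0.4]
opening: 1.005
```

Run:
```python
from h import *
import pickle
s=sense();print(s["t"],s["tcp_pos"],s["opening"])
d=get_image("wrist");cv2.imwrite("pics/w11.png",d["frame"][:,:,::-1]);pickle.dump((s,d),open("w11.pkl","wb"))
```

```text
20.85 [458.25725882  97.82237865 299.68416752] 1.0053752357657642
```

View pics/w11.png

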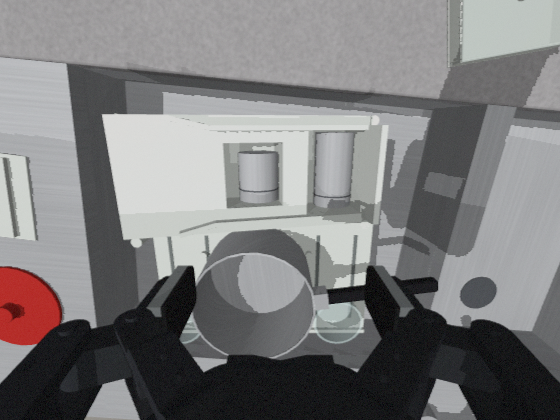

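Run:
```python
from h import *
import pickle
th=np.radians(5.16);Rm=np.array([[np.cos(th),-np.sin(th)],[np.sin(th),np.cos(th)]])
I=lambda p:np.round(Rm.T@(p[:2]-[454.2,.9]),1)
s,d=pickle.load(open("w11.pkl","rb"));c=cam(d,s)
f=d["frame"][:,:,::-1];cv2.imwrite("pics/w11z.png",cv2.resize(f[100:240,200:400],None,fx=4,fy=4,interpolation=cv2.INTER_CUBIC))
def P(x,y,z):
    w=Rm@np.array([x,y])+[454.2,.9];return np.round(proj(c,[*w,z]),1)
# expected projections (in zoom px) of nominal positions
for n,y,z,h in [("short",67,10,33),("long",177,-14,53)]:
    for q in [(-h,y,z+28),(h,y,z+28),(0,y-28,z),(0,y+28,z)]: print(n,q,(P(*q)-[200,100])*4)
```

```text
short (-33, 67, 38) [226.4 197.2]
short (33, 67, 38) [231.6 395.2]
short (0, 39, 10) [156.  286.4]
short (0, 95, 10) [314. 286.]
long (-53, 177, 14) [555.6 130.8]
long (53, 177, 14) [538.8 432.4]
long (0, 149, -14) [458. 276.]
long (0, 205, -14) [607.6 276. ]
```

View pics/w11z.png

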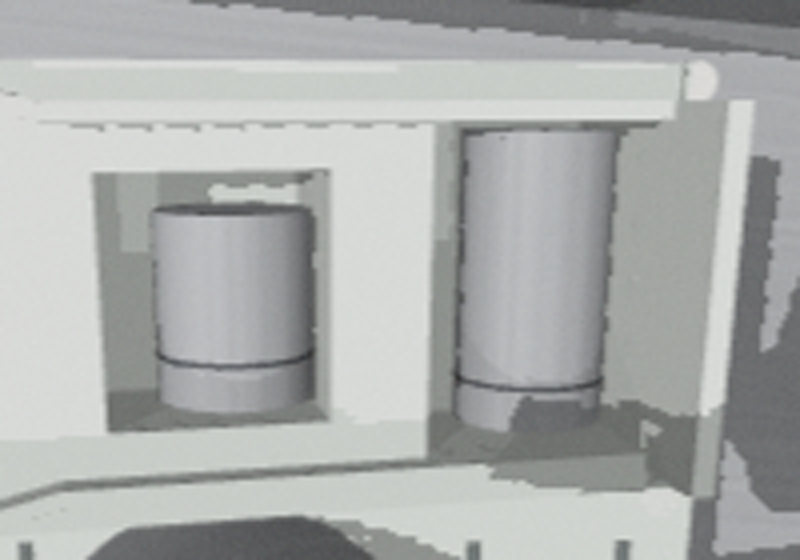

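Run:
```python
from h import *
import pickle
th=np.radians(5.16);Rm=np.array([[np.cos(th),-np.sin(th)],[np.sin(th),np.cos(th)]])
I=lambda p:np.round(Rm.T@(p[:2]-[454.2,.9]),1)
s,d=pickle.load(open("w11.pkl","rb"));c=cam(d,s)
print("pan",I(ray(c,254,306,105)),I(ray(c,194,306,105)),I(ray(c,314,306,105)),"tip",I(ray(c,437,286,97)))
sign_off()
```

```text
pan [155.8  64.1] [155.7 -11.8] [155.9 139.9] tip [132.3 295.8]
the job is handed in; nothing more can be done
```

The job is done and handed in at about t = 21 s of the 72 s allowed; no verdict was reported.

I pushed the saucepan handle round with closed fingers, and the pan stayed in its ring. Then I laid the short canister and after it the long one crosswise at the head of the run, and each rolled into its own well by itself.

**What the last checks showed (last wrist picture, insert frame):**
- **Short canister:** its sides match the nominal place in the narrow well. It sits about 5 mm off centre across the run; 14 mm is allowed.
- **Long canister:** its outline matches the nominal place in the wide well within about 1 mm.
- **Handle:** the tip is at x about 132 mm; above 80 mm is needed.
- **Pan:** one rough reading put its centre about 10 mm from the seat, where 15 mm is allowed. I took the rim by eye, and the ring's 4 mm of play makes the real offset smaller.
- **Arm:** the gripper was open and clear, with the tool about 300 mm up.

One earlier reading disagreed slightly. While the long canister was still in the gripper, I read the short canister at y about 70 mm and x about 6 mm, instead of 67 and 0. The settled view agreed on the x offset and put y back near nominal. I saw no sign that the ramekins, lid or soap dish had moved, but I judged that by eye and did not measure them at the end.

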